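# Load the roasting drum on the grill's spit

### The arm

A 6-joint arm with a two-finger parallel gripper is mounted at the origin on the work surface. World frame = base frame: x ahead of the robot, y to its left, z up, the work surface at z = 0. Lengths are in m, angles in rad, forces in N, time in s.
With the tool pointing down it reaches from about 0.275 to 0.725 m from the base axis. Payload 5.6 kg.
Tool frame: the origin (TCP) lies at the very end of the fingers, on their centre line; the grasp point (between the pads) lies 19 mm behind it; z points along the fingers, x is the direction in which the jaws open and shut, and the axes are right-handed (so a half turn about z gives the same grasp; the last joint's range is limited). The gripper opens to 85 mm and grips with 20 to 120 N. Pads are 22 mm wide; open, the fingers measure 114 mm over their backs; the gripper's body (76 mm by 85 mm) begins 54 mm behind the grasp point. The pads swing forward as they close: fully open they stand 13 mm farther back than shut.
Start: joints at [1.467, 0.255, 0.108, 0, -1.424, -0.285], TCP at [0.208, 0.509, 0.208] pointing down, gripper open.
Joint ranges: [-2.95, 2.95], [-1.21, 1.97], [-1.09, 1.5], [-2.87, 1.71], [-2.94, -0.07], [-3.05, 3.05]. Speed limits (rad/s): [2.57, 2.57, 3.14, 3.14, 3.14, 3.14].

### API

Orientations are given as a rotation vector (axis times angle).
In Python, from cell import * gives the robot as it stands.
- The arm moves only by the tool move_arm, never from a script. Its argument "rows" is a list of rows, each a list of 2 entries, a list of its own where there are three numbers: the shift along the tool's x, y, z in m, then the turn, a rotation vector about the tool's x, y, z in degrees. A call has 1 to 20 rows; each row shifts and turns the commanded pose from where the row before left it, along the tool's axes as they then stand; what a row does not reach is not made up. A row lasts 1/8 s, in which the tool goes at most 62.5 mm and 10.7 degrees, less where a joint would pass 70% of its speed; a pose out of reach is approached as far as the arm can. A call is refused whole if a number of a shift passes 0.0625 or a number of a turn 10.7, either way. A call with a gripper value outside its range is refused whole. "grip" is the finger opening in m, from 0 to 0.0854, set as the call begins (left out, the last holds). The fingers move at their own pace and stop on an object; the grip force is fixed at half the most. Time passes only in rows, so rows that do not move let the fingers close. It gives the time, the measured TCP pose, the force and the opening at its end, in the units of the state.
- get_state(): the state, without advancing time (a new reading comes with each control period).
- camera(name): name is "scene" or "top" or "wrist"; returns the picture (420x560x3 uint8, red, green, blue); there is no depth.
- calibration(name): a dict with "mtx" (3x3 intrinsics, pixels), "position" and "rotation" of the camera in the world. Camera axes: x right, y down, z forward; pixel columns grow to the right and rows downward; lengths in m; the calibration is good to about 2 mm. A picture is of the moment at which its call begins: read the wrist's pose just before it. calibration takes no time and is no camera call; for the wrist camera it gives the pose at the moment of the call.
- close_job(): hands the job in, once; it reports no verdict.
The state is a dict: "time": time; "qpos": joint angles; "dq": joint speeds; "effort": joint torques, N m; "position": TCP position; "eef_rot": TCP orientation; "ft_force": force on the tool from outside, world axes, zero at the start; "moment": the same for the moment, N m; "opening": opening from 0.0 (shut) to 1.0 (fully open).
Only numpy, scipy, OpenCV 4.12 (cv2) and the standard library are available. Lean on these libraries where they do the work, as an engineer would, in place of code of your own. Each camera call takes 0.05 s, during which the arm holds its last target. There are 200 camera calls.

### The job

Load the roasting drum on the little grill: lift the spit off its two notched supports by the handle, push it right through the holes of the six-sided drum lying on the counter, and with the spit alone carry the drum back to the grill. Lower the spit into both notches, handle on the same side as before and the drum hanging between the two supports, before you let go. Keep the gripper off the drum and leave the other goods where they are.

Things in the scene. Friction and masses are not known exactly. Their poses are not given: they have to be found in the camera images.
- spit_handle (a point): Spit (loose, rigid, 0.11 kg): square wooden handle 24 x 24 x 80 mm, then a round steel shaft, 10 mm thick, 210 mm long, pointed. Site: handle's centre, on the axis; x runs to the tip (shaft from x = 40 to 250 mm), y, z square to the handle's sides. It starts level in both grill notches, handle to the robot's right, handle's centre 132 to 148 mm from the grill's middle; it balances 80 to 90 mm from there.
- spit_root (a point): Point on the spit's axis where the shaft leaves the handle, 40 mm from the handle's centre; axes as spit_handle.
- spit_tip (a point): Tip of the spit, on its axis, 250 mm from the handle's centre; axes as spit_handle.
- drum_center (a point): Centre of the roasting drum: loose, hollow, empty, six-sided, slotted sheet steel, about 0.13 kg, 70 mm long, 90 mm across flats. It lies on one flat on the counter, so its bore is level, the axis 45 mm above the counter. Each end plate (3 mm) has a central six-sided hole 26 mm across flats. x runs along the bore. Both ends are alike.
- drum_end_a (a point): Centre of the hole at one end of the drum, 35 mm from its centre (at the start the end towards the robot's right, nearer the grill); axes as drum_center.
- drum_end_b (a point): Centre of the hole at the drum's other end, axes as drum_center.
- notch_near (a point): Seat of the spit's axis in the grill's right-hand notch (next to the handle at the start), 140 mm above the counter. x points to the other notch, z up. The notch is an open 90 degree V, 50 mm wide at the mouth, 25 mm deep, in the top (158 mm high) of a flat steel support 6 mm thick.
- notch_far (a point): Seat of the spit's axis in the other, equal notch, 150 mm along x from notch_near; same axes.
- grill: Compact grill, fixed: green trough 200 (along x, the spit's line) x 180 mm, 70 mm high, with a grate and two notched supports 150 mm apart. Origin on the counter under its middle.
- gas_can: Bystander: grey gas canister, 90 across, 100 high, loose; origin under its middle.
- oil: Bystander: amber oil bottle, 60 across, 170 high, loose; origin under its middle.
- mug: Bystander: white mug, 84 across, 80 high, loose; origin under its middle.
- spatula: Bystander: spatula lying flat on the counter, 280 long, 65 wide, 20 high, loose; origin half-way along.
- salt: Bystander: small glass jar, 50 across, 65 high, loose; origin under its middle.
- plate: Bystander: blue plate, 170 across, 20 high, loose; origin under its middle.
- firelighters: Bystander: cardboard carton, 70 x 120 x 45 high, loose; origin under its middle.
Mind the look-alikes: they are no part of the job. Leave any red look-alike of the part that bears drum_center alone.

How it is judged:
By the outcome, as a careful person would: the job done as asked, in the order asked, and still so for the second after the job is handed in, with the robot touching nothing.
It also fails if it takes over 72 s, if anything falls off the work surface, if the arm or the gripper's body presses on something with over 40 N, if the wrist force passes 120 N, or if a joint passes its speed limit or range.

## Working session

There is one attempt and no reset: what is moved stays moved. The work goes in short steps, Python scripts to look and compute and a tool call to move; the robot and the scene stay as the last step left them, time stands still between calls to the robot, and variables do not carry over. Pictures are saved under pics/ and viewed, about 8 in all and at most 12, crops included, and the job is handed in when it is done.

Besides the shell and the picture viewer there is one more tool, called after ">>>" by a JSON object that holds its "name" and its "arguments", one argument or row to a line. move_arm: Moves the arm, as the interface text tells. Its arguments: {"type":"object","properties":{"rows":{"type":"array"},"grip":{"type":"number"}},"required":["rows"]}

```bash
mkdir -p pics; ls; python3 - <<'E'
from cell import *
import cv2
for n in("scene","top"):
    im=camera(n); cv2.imwrite(f"pics/{n}0.png",cv2.cvtColor(im,cv2.COLOR_RGB2BGR))
    c=calibration(n); print(n,c)
print(get_state())
E
```

```text
pics
scene {'mtx': array([[463.10408092,   0.        , 279.95256385],
       [  0.        , 463.10408092, 205.12305183],
       [  0.        ,   0.        ,   1.        ]]), 'position': array([ 1.39690176, -0.0986542 ,  0.98818725]), 'rotation': array([-1.9176148 , -1.60819921,  0.65130098])}
top {'mtx': array([[537.06934034,   0.        , 276.67641881],
       [  0.        , 537.06934034, 212.58490342],
       [  0.        ,   0.        ,   1.        ]]), 'position': array([0.42040281, 0.01625457, 1.58965123]), 'rotation': array([-2.14979961,  2.16470635, -0.08667677])}
{'time': 0.1, 'qpos': array([ 1.46660928e+00,  2.55684725e-01,  1.07158840e-01, -3.85954404e-04,
       -1.42388574e+00, -2.84575360e-01]), 'dq': array([-0.0025169 , -0.00206365,  0.00281315,  0.00033186,  0.00094565,
       -0.00067982]), 'effort': array([-1.70160394e-03, -3.87605560e+01,  2.38473755e+01,  5.37778616e+00,
       -3.77423043e-03, -3.49020780e-06]), 'position': array([0.20827015, 0.5085434 , 0.20750327]), 'eef_rot': array([ 1.74969940e+00, -2.60764506e+00,  1.56369185e-03]), 'ft_force': array([-0.23054442, -0.83507238, -0.12914768]), 'moment': array([-0.01769077, -0.01027268,  0.00969901]), 'opening': 0.9974315713090626}
```

View pics/scene0.png

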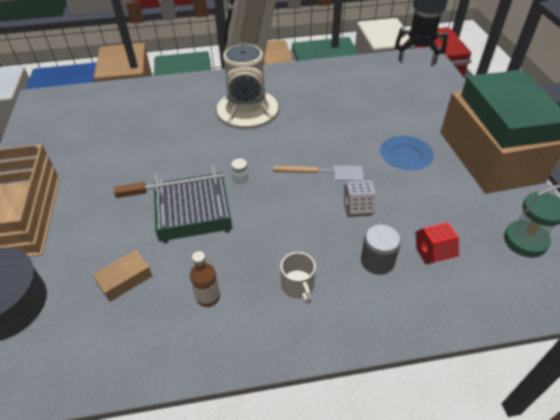

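View pics/top0.png

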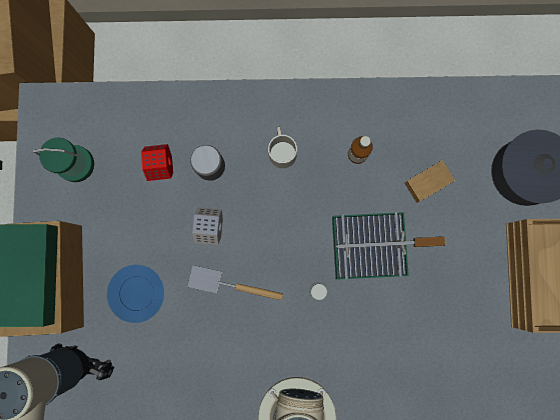

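The scene view shows the grill (about 190,205) with the spit's handle at (130,189), the slotted grey drum at (360,197) and the red look-alike at (437,242). In the top view the spit runs from (445,241) to about (338,245). The drum is at (208,226), and the salt jar is at (319,291), close to the grill's robot side. I'll enlarge both for measuring.

```bash
cat > h.py <<'E'
from cell import *
import numpy as np, cv2
from scipy.spatial.transform import Rotation as R
def ray(c,u,v,z):
    d=R.from_rotvec(c['rotation']).as_matrix()@np.linalg.inv(c['mtx'])@[u,v,1]
    p=np.array(c['position']); return p+d*(z-p[2])/d[2]
def proj(c,P):
    q=(np.atleast_2d(P)-c['position'])@R.from_rotvec(c['rotation']).as_matrix()
    q=q@c['mtx'].T; return q[:,:2]/q[:,2:]
def save(n,im): cv2.imwrite(f"pics/{n}.png",cv2.cvtColor(im,cv2.COLOR_RGB2BGR))
E
python3 - <<'E'
from h import *
im=cv2.imread("pics/top0.png")
a=cv2.resize(im[205:283,325:455],None,fx=6,fy=6,interpolation=cv2.INTER_CUBIC)  #780x468
cv2.imwrite("pics/cropA.png",a)
b=cv2.resize(im[200:252,180:240],None,fx=10,fy=10,interpolation=cv2.INTER_CUBIC)
cv2.imwrite("pics/cropB.png",b)
c=calibration("top")
for n,u,v,z in [("drum",208,226,.09),("handle_end",445,241,.15),("root",415,242,.15),("tip",338,245,.14),("salt",319,291,.065),("mug",283,150,.08),("gas",208,160,.1),("oil",365,142,.17),("fire",430,181,.045),("plate",135,293,.01),("red",157,162,.09),("spat",236,288,.02)]: print(n,ray(c,u,v,z).round(3))
print(calibration("wrist"))
E
```

```text
drum [0.54  0.244 0.09 ]
handle_end [ 0.49  -0.398  0.15 ]
root [ 0.488 -0.319  0.15 ]
tip [ 0.482 -0.115  0.14 ]
salt [ 0.357 -0.066  0.065]
mug [0.757 0.032 0.08 ]
gas [0.726 0.244 0.1  ]
oil [ 0.757 -0.189  0.17 ]
fire [ 0.669 -0.392  0.045]
plate [0.351 0.469 0.01 ]
red [0.724 0.391 0.09 ]
spat [0.364 0.172 0.02 ]
{'mtx': array([[371.73796045,   0.        , 276.25483465],
       [  0.        , 371.73796045, 208.67270294],
       [  0.        ,   0.        ,   1.        ]]), 'position': array([0.28188227, 0.47883765, 0.37354546]), 'rotation': array([ 1.63651525, -2.44141739, -0.38578339])}
```

View pics/cropA.png

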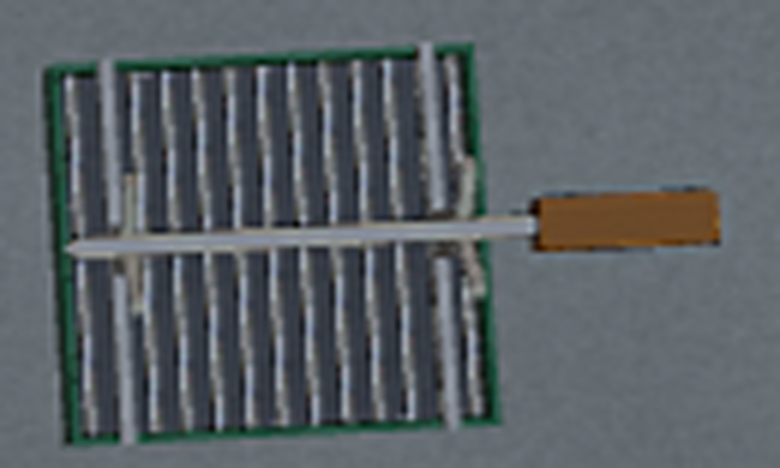

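View pics/cropB.png

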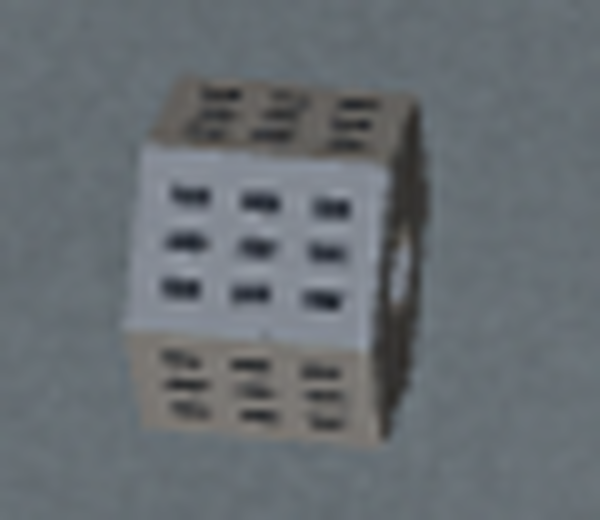

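Read from the crops, in full-image pixels: handle ends at (414.1,241.8) and (444.6,240.7), tip (336,246). The drum's top-face corners are at about (193.8,214.3), (218.5,215.2), (217.3,234) and (192.3,232.3).

```bash
cat >> h.py <<'E'
def rel(P,yaw,grasp=True,s=None):
    """tool-down pose whose tool x points at world yaw (rad): shift (tool axes) after turn, turn about tool z deg"""
    s=s or get_state(); M=R.from_rotvec(s['eef_rot']).as_matrix()
    x=np.array([np.cos(yaw),np.sin(yaw),0]);z=np.array([0,0,-1.]);T=np.c_[x,np.cross(z,x),z]
    t=np.array(P)-(0 if not grasp else .019)*np.array([0,0,-1.]) if False else np.array(P)+(np.array([0,0,-.019]) if grasp else 0)
    print("turn deg",np.degrees(R.from_matrix(M.T@T).as_rotvec()).round(2),"shift old axes mm",(M.T@(t-s['position'])*1e3).round(1),"new axes",(T.T@(t-s['position'])*1e3).round(1))
E
python3 - <<'E'
from h import *
c=calibration("top")
he=ray(c,444.6,240.7,.152);hr=ray(c,414.1,241.8,.152);tip=ray(c,336,246,.14)
print(he,hr,tip,np.linalg.norm(he-hr),np.linalg.norm(tip-hr))
d=(tip-he)[:2];print("spit yaw",np.degrees(np.arctan2(d[1],d[0])), "handle c",(he+hr)/2)
q=[ray(c,u,v,.09) for u,v in((193.8,214.3),(218.5,215.2),(217.3,234),(192.3,232.3))]
print(np.array(q).round(4));m=np.mean(q,0);d=(q[0]+q[3]-q[1]-q[2])[:2]
print("drum",m,"yaw",np.degrees(np.arctan2(d[1],d[0])),"len",np.linalg.norm(d)/2)
# grill corners (z=.07)
for u,v in((325+48/6,205+68/6),(325+472/6,205+45/6),(325+498/6,205+424/6),(325+70/6,205+442/6)): print(ray(c,u-.4,v-.4,.07))
yaw=np.arctan2(tip[1]-he[1],tip[0]-he[0])
hc=(he+hr)/2
for k in (1,-1): rel([hc[0],hc[1],.208+.019],yaw+k*np.pi/2)
E
```

```text
[ 0.49105219 -0.39682737  0.152     ] [ 0.48868182 -0.31613206  0.152     ] [ 0.47938927 -0.10965523  0.14      ] 0.08073012278939326 0.2070338896223836
spit yaw 92.32567626247705 handle c [ 0.48986701 -0.35647971  0.152     ]
[[0.5733 0.2842 0.09  ]
 [0.5702 0.2144 0.09  ]
 [0.5172 0.2175 0.09  ]
 [0.5225 0.2879 0.09  ]]
drum [0.54581263 0.25097466 0.09      ] yaw 86.57461838259009 len 0.07023631242363561
[ 0.56749158 -0.10756702  0.07      ]
[ 0.57679689 -0.30729241  0.07      ]
[ 0.39918617 -0.31403487  0.07      ]
[ 0.39190825 -0.11493888  0.07      ]
turn deg [-6.00e-02 -8.00e-02  6.54e+01] shift old axes mm [ 693.7 -588.5    0.7] new axes [-2.463e+02 -8.757e+02 -5.000e-01]
turn deg [ 9.000e-02 -7.000e-02 -1.146e+02] shift old axes mm [ 693.7 -588.5    0.7] new axes [ 2.463e+02  8.757e+02 -5.000e-01]
```

>>> {"name": "move_arm", "arguments": {
  "rows": [
    [[0,0,0],[0,0,9.34]],
    [[0,0,0],[0,0,9.34]],
    [[0,0,0],[0,0,9.34]],
    [[0,0,0],[0,0,9.34]],
    [[0,0,0],[0,0,9.34]],
    [[0,0,0],[0,0,9.34]],
    [[0,0,0],[0,0,9.34]],
    [[-0.018,-0.06,0],[0,0,0]],
    [[-0.018,-0.06,0],[0,0,0]],
    [[-0.018,-0.06,0],[0,0,0]],
    [[-0.018,-0.06,0],[0,0,0]],
    [[-0.018,-0.06,0],[0,0,0]],
    [[-0.018,-0.06,0],[0,0,0]],
    [[-0.018,-0.06,0],[0,0,0]],
    [[-0.018,-0.06,0],[0,0,0]],
    [[-0.018,-0.06,0],[0,0,0]],
    [[-0.018,-0.06,0],[0,0,0]],
    [[-0.018,-0.06,0],[0,0,0]],
    [[-0.018,-0.06,0],[0,0,0]],
    [[-0.018,-0.06,0],[0,0,0]]
  ]
}}

```text
time: 2.6
position: [0.4737, -0.2612, 0.2078]
eef_rot: [0.064, -3.14, -0.001]
ft_force: [1.7, 0.6, 1.1]
opening: 1.002
```

```bash
python3 - <<'E'
from h import *
s=get_state();c=calibration("wrist");im=camera("wrist");save("w1",im)
print(s['position'],s['qpos'].round(2));np.save("w1.npy",c,allow_pickle=True);print(c)
g=[.4893,-.3415,.14]
rel(g,np.radians(92.33+90))
# predicted pixels of handle corners & tip
for P in ([.4911,-.3968,.152],[.4887,-.3161,.152],[.4794,-.1097,.14]): print(proj(c,P))
E
```

```text
[ 0.47370863 -0.26119685  0.20784266] [-0.21  0.24  0.08 -0.   -1.42  0.26]
{'mtx': array([[371.73796045,   0.        , 276.25483465],
       [  0.        , 371.73796045, 208.67270294],
       [  0.        ,   0.        ,   1.        ]]), 'position': array([ 0.47657683, -0.340772  ,  0.37387117]), 'rotation': array([ 0.06226048, -3.09615438, -0.49280214])}
turn deg [-0.11 -0.21 -0.19] shift old axes mm [-12.3 -74.8  85.1] new axes [-11.8 -75.   85. ]
[[252.87713079 -27.14126544]]
[[254.12979765 130.53194651]]
[[261.1005485  394.26091146]]
```

View pics/w1.png

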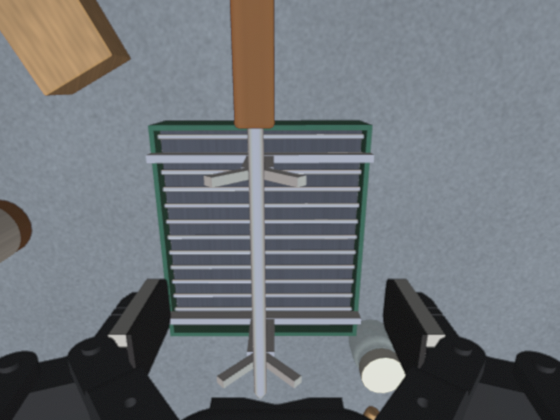

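The wrist view shows the handle's front edge at (254,127), where I predicted (254,130), and the tip at (261,394) as predicted. The measurements agree to about 2 mm, so I'll descend and grip.

>>> {"name": "move_arm", "arguments": {
  "rows": [
    [[-0.004,-0.0255,0],[0,0,-0.1]],
    [[-0.004,-0.0255,0],[0,0,-0.1]],
    [[-0.004,-0.025,0],[0,0,0]],
    [[0,0,0.022],[0,0,0]],
    [[0,0,0.022],[0,0,0]],
    [[0,0,0.022],[0,0,0]],
    [[0,0,0.01],[0,0,0]],
    [[0,0,0.01],[0,0,0]],
    [[0,0,0],[0,0,0]],
    [[0,0,0],[0,0,0]]
  ]
}}

```text
time: 3.9
position: [0.4892, -0.3347, 0.1231]
eef_rot: [-0.07, 3.14, -0.001]
ft_force: [0.5, 0.5, -0.1]
opening: 1.002
```

>>> {"name": "move_arm", "arguments": {
  "grip": 0.01,
  "rows": [
    [[0,0,0],[0,0,0]],
    [[0,0,0],[0,0,0]],
    [[0,0,0],[0,0,0]],
    [[0,0,0],[0,0,0]],
    [[0,0,0],[0,0,0]],
    [[0,0,0],[0,0,0]],
    [[0,0,0],[0,0,0]],
    [[0,0,0],[0,0,0]]
  ]
}}

```text
time: 4.9
position: [0.4891, -0.3346, 0.1225]
eef_rot: [-0.07, 3.14, -0.0]
ft_force: [1.8, 0.2, 1.5]
opening: 0.253
```

Gripped, with the grasp point about 22 mm tipward of the handle's centre. Lifting straight up, then checking for droop.

>>> {"name": "move_arm", "arguments": {
  "rows": [
    [[0,0,-0.006],[0,0,0]],
    [[0,0,-0.012],[0,0,0]],
    [[0,0,-0.012],[0,0,0]],
    [[0,0,-0.012],[0,0,0]],
    [[0,0,-0.012],[0,0,0]],
    [[0,0,-0.012],[0,0,0]],
    [[0,0,-0.012],[0,0,0]],
    [[0,0,-0.006],[0,0,0]],
    [[0,0,0],[0,0,0]],
    [[0,0,0],[0,0,0]]
  ]
}}

```text
time: 6.15
position: [0.4886, -0.3343, 0.2057]
eef_rot: [0.07, -3.14, -0.001]
ft_force: [0.4, -0.7, -0.4]
opening: 0.253
```

```bash
python3 - <<'E'
from h import *
s=get_state();c=calibration("wrist");im=camera("wrist");save("w2",im)
t=camera("scene");ct=calibration("scene")
p=s['position'];print(p,s['ft_force'],s['opening'])
# predicted tip for level spit: handle centre is y=-.358 when grasp y=-.3346 ; tip 250 mm along 92.33deg
d=np.array([np.cos(np.radians(92.33)),np.sin(np.radians(92.33)),0])
dz=p[2]-.1225
for a in(0,.01,.02): # droop at tip
    tip=np.array([.4899,-.358,.14+dz])+.25*d-[0,0,a]; root=np.array([.4899,-.358,.14+dz])+.04*d
    print(a,tip,proj(c,tip),proj(ct,tip),proj(c,root),proj(ct,root))
big=cv2.resize(t[120:250,100:300],None,fx=4,fy=4,interpolation=cv2.INTER_CUBIC);save("s2",big)
E
```

```text
[ 0.48858155 -0.33430101  0.20571852] [ 0.3777494  -0.72191118 -0.41884282] 0.2531804941583215
0 [ 0.47973626 -0.10820669  0.22321852] [[274.15141176 593.76135232]] [[221.08605638 150.65864724]] [[274.82157179 306.66085194]] [[136.97256701 163.20727898]]
0.01 [ 0.47973626 -0.10820669  0.21321852] [[274.23340244 574.16242195]] [[221.51834854 153.65778897]] [[274.82157179 306.66085194]] [[136.97256701 163.20727898]]
0.02 [ 0.47973626 -0.10820669  0.20321852] [[274.30928535 556.02348348]] [[221.94532678 156.62006404]] [[274.82157179 306.66085194]] [[136.97256701 163.20727898]]
```

View pics/s2.png

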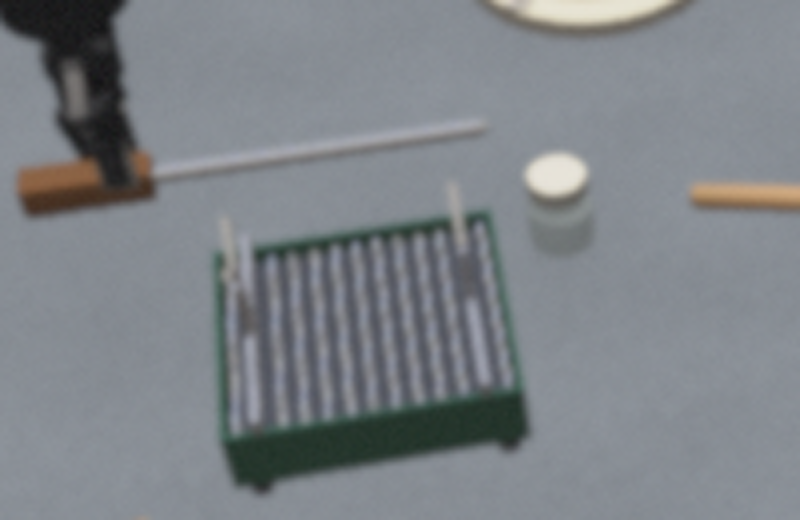

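The enlarged scene crop puts the tip at about (221.6,151.4) and the root at (138,163.4). A level spit would be at (221.1,150.7) and (137,163.2), so there is no droop. Now I'll carry it to the line of the drum's bore, still high.

>>> {"name": "move_arm", "arguments": {
  "rows": [
    [[-0.006,0.016,0],[0,0,0]],
    [[-0.0061,0.04,0],[0,0,0]],
    [[-0.0061,0.04,0],[0,0,0]],
    [[-0.0061,0.04,0],[0,0,0]],
    [[-0.0061,0.04,0],[0,0,0]],
    [[-0.0061,0.04,0],[0,0,0]],
    [[-0.0061,0.04,0],[0,0,0]],
    [[-0.0061,0.04,0],[0,0,0]],
    [[-0.006,0.016,0],[0,0,0]],
    [[0,0,0],[0,0,2.9]],
    [[0,0,0.012],[0,0,2.9]],
    [[0,0,0.024],[0,0,0]],
    [[0,0,0.024],[0,0,0]],
    [[0,0,0.024],[0,0,0]],
    [[0,0,0.012],[0,0,0]],
    [[0,0,0],[0,0,0]],
    [[0,0,0],[0,0,0]]
  ]
}}

```text
time: 8.38
position: [0.5304, -0.0204, 0.1114]
eef_rot: [0.089, 3.138, -0.0]
ft_force: [0.4, 0.3, -0.9]
opening: 0.257
```

```bash
python3 - <<'E'
from h import *
s=get_state();t=camera("top");sc=camera("scene")
M=R.from_rotvec(s['eef_rot']).as_matrix();p=s['position'];print(p,"axis yaw",np.degrees(np.arctan2(M[1,1],M[0,1])),s['opening'],s['ft_force'])
ct,cs=calibration("top"),calibration("scene")
tip=p+.2265*M[:,1]-.0175*M[:,2];root=p+.0165*M[:,1]-.0175*M[:,2]
print("tip",tip,proj(ct,tip),proj(cs,tip),"root",proj(ct,root),proj(cs,root))
c0=np.array([.5458,.251,.045]);u=np.array([.0597,.9982,0]);n=np.array([.9982,-.0597,0]);z=np.array([0,0,1])
for nm,P in(("a",c0-.035*u),("b",c0+.035*u)): print(nm,P,proj(ct,P),proj(cs,P))
def draw(im,c,x0,y0,w,h,f):
    b=cv2.resize(im[y0:y0+h,x0:x0+w],None,fx=f,fy=f,interpolation=cv2.INTER_CUBIC)
    for e in(-.035,.035):
        pts=[c0+e*u+.045/np.cos(np.pi/6)*(np.cos(k*np.pi/3)*n+np.sin(k*np.pi/3)*z) for k in range(6)]
        q=((proj(c,pts)-[x0,y0]+.5)*f-.5).round().astype(int); cv2.polylines(b,[q],True,(255,0,255),1)
    for P in(tip,root,tip-.1*M[:,1]):
        q=((proj(c,P)[0]-[x0,y0]+.5)*f-.5).round().astype(int); cv2.circle(b,tuple(map(int,q)),4,(0,255,0),1)
    return b
a=draw(t,ct,180,195,130,58,6);b=draw(sc,cs,280,140,130,80,6)[:,:780]
save("ins",cv2.resize(np.vstack([a,b]),None,fx=.72,fy=.72,interpolation=cv2.INTER_AREA))
E
```

```text
[ 0.53037325 -0.02040212  0.1113571 ] axis yaw 86.75206875890757 0.2571887767903573 [ 0.38804598  0.27861471 -0.94085632]
tip [0.54317372 0.20573503 0.12886816] [[219.73210472 223.60185015]] [[344.4999452  178.62523652]] root [[296.43783921 227.36762215]] [[266.10840467 185.76866112]]
a [0.5437105 0.216063  0.045    ] [[219.91015002 225.84467231]] [[345.59894438 199.92009633]]
b [0.5478895 0.285937  0.045    ] [[195.85414826 224.58725042]] [[370.14240524 197.66791145]]
```

View pics/ins.png

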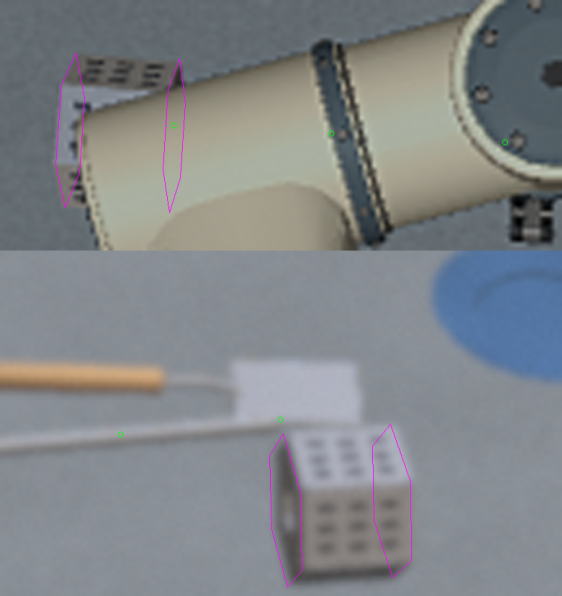

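The predicted drum wireframe matches the image to about 1 px (hole of end a at (288,515) in the crop). The shaft lies about 1 px (2 to 3 mm) below its prediction. I'll descend to bore height with 2 mm added and recheck.

>>> {"name": "move_arm", "arguments": {
  "rows": [
    [[0,0,0.008],[0,0,0]],
    [[0,0,0.016],[0,0,0]],
    [[0,0,0.016],[0,0,0]],
    [[0,0,0.016],[0,0,0]],
    [[0,0,0.016],[0,0,0]],
    [[0,0,0.008],[0,0,0]],
    [[0,0,0.002],[0,0,0]],
    [[0,0,0],[0,0,0]],
    [[0,0,0],[0,0,0]]
  ]
}}

```text
time: 9.6
position: [0.5301, -0.0203, 0.0289]
eef_rot: [0.089, 3.139, 0.0]
ft_force: [-1.2, -0.1, -1.8]
opening: 0.251
```

```bash
cat >> h.py <<'E'
def spitview(name,x0,y0,w,h,f,c0=None,u=None):
    s=get_state();sc=camera("scene");cs=calibration("scene")
    M=R.from_rotvec(s['eef_rot']).as_matrix();p=s['position']
    print(p,"axis yaw",np.degrees(np.arctan2(M[1,1],M[0,1])).round(2),"open",s['opening'],s['ft_force'].round(1),s['moment'].round(2))
    b=cv2.resize(sc[y0:y0+h,x0:x0+w],None,fx=f,fy=f,interpolation=cv2.INTER_CUBIC)
    for k in(.2265,.1265,.0165):
        P=p+k*M[:,1]-.0175*M[:,2];q=proj(cs,P)[0];print(k,P.round(4),q.round(1),((q-[x0,y0]+.5)*f-.5).round(0))
        q=((q-[x0,y0]+.5)*f-.5).round().astype(int);cv2.circle(b,tuple(map(int,q)),5,(0,255,0),1)
    save(name,b)
E
python3 - <<'E'
from h import *
spitview("ins2",260,160,130,75,6)
E
```

```text
[ 0.5300726  -0.02029991  0.02890072] axis yaw 86.75 open 0.2505315780852978 [-1.2 -0.1 -1.8] [-0.03 -0.04 -0.  ]
0.2265 [0.5429 0.2058 0.0465] [342.  199.8] [495. 242.]
0.1265 [0.5372 0.106  0.0464] [306.6 203.2] [282. 262.]
0.0165 [ 0.531  -0.0038  0.0464] [267.3 206.9] [ 46. 284.]
```

View pics/ins2.png

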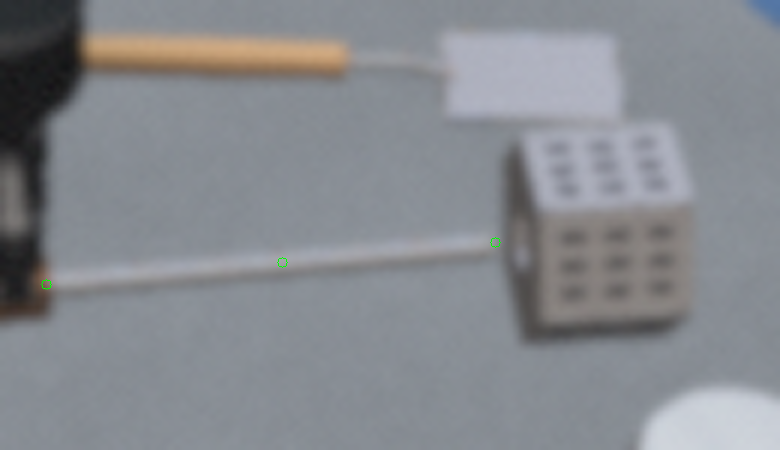

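Tip at about (497,245) in the crop, hole centre near (520,241). The shaft's extended line meets the hole within about 2 mm, so I'll insert.

>>> {"name": "move_arm", "arguments": {
  "rows": [
    [[0,0.005,0],[0,0,0]],
    [[0,0.01,0],[0,0,0]],
    [[0,0.01,0],[0,0,0]],
    [[0,0.01,0],[0,0,0]],
    [[0,0.01,0],[0,0,0]],
    [[0,0.005,0],[0,0,0]],
    [[0,0,0],[0,0,0]]
  ]
}}

```text
time: 10.52
position: [0.5324, 0.0299, 0.0283]
eef_rot: [-0.088, -3.14, 0.0]
ft_force: [1.0, -0.0, -1.5]
opening: 0.254
```

>>> {"name": "move_arm", "arguments": {
  "rows": [
    [[0,0.005,0],[0,0,0]],
    [[0,0.01,0],[0,0,0]],
    [[0,0.01,0],[0,0,0]],
    [[0,0.01,0],[0,0,0]],
    [[0,0.01,0],[0,0,0]],
    [[0,0.01,0],[0,0,0]],
    [[0,0.01,0],[0,0,0]],
    [[0,0.01,0],[0,0,0]],
    [[0,0.01,0],[0,0,0]],
    [[0,0.01,0],[0,0,0]],
    [[0,0.004,0],[0,0,0]],
    [[0,0,0],[0,0,0]],
    [[0,0,0],[0,0,0]]
  ]
}}

```text
time: 12.15
position: [0.538, 0.1281, 0.0282]
eef_rot: [-0.09, -3.14, 0.0]
ft_force: [0.9, -0.6, -1.1]
opening: 0.255
```

```bash
python3 - <<'E'
from h import *
spitview("ins3",290,150,130,75,6)
E
```

```text
[0.53798926 0.12813207 0.02823861] axis yaw 86.73 open 0.2553524473245555 [ 0.9 -0.6 -1.1] [-0.06  0.02 -0.  ]
0.2265 [0.5509 0.3543 0.0457] [393.9 195. ] [626. 273.]
0.1265 [0.5452 0.2544 0.0457] [359.  198.3] [417. 292.]
0.0165 [0.5389 0.1446 0.0457] [320.3 201.9] [184. 314.]
```

View pics/ins3.png

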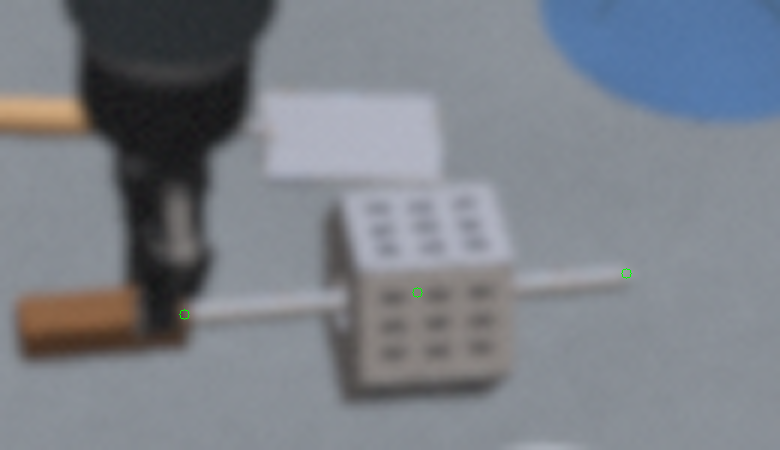

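The spit passes right through: the tip shows at (626,273) in the crop, and the drum hasn't moved. Lifting gently.

>>> {"name": "move_arm", "arguments": {
  "rows": [
    [[0,0,-0.003],[0,0,0]],
    [[0,0,-0.003],[0,0,0]],
    [[0,0,-0.003],[0,0,0]],
    [[0,0,-0.003],[0,0,0]],
    [[0,0,-0.005],[0,0,0]],
    [[0,0,-0.008],[0,0,0]],
    [[0,0,-0.012],[0,0,0]],
    [[0,0,-0.016],[0,0,0]],
    [[0,0,-0.02],[0,0,0]],
    [[0,0,-0.02],[0,0,0]],
    [[0,0,-0.02],[0,0,0]],
    [[0,0,-0.02],[0,0,0]],
    [[0,0,-0.02],[0,0,0]],
    [[0,0,-0.02],[0,0,0]],
    [[0,0,-0.016],[0,0,0]],
    [[0,0,-0.008],[0,0,0]],
    [[0,0,-0.003],[0,0,0]],
    [[0,0,0],[0,0,0]],
    [[0,0,0],[0,0,0]]
  ]
}}

```text
time: 14.58
position: [0.5377, 0.1283, 0.2276]
eef_rot: [-0.089, -3.139, 0.001]
ft_force: [-0.1, -0.2, -2.0]
opening: 0.253
```

```bash
python3 - <<'E'
from h import *
spitview("lift",290,80,130,100,6)
E
```

```text
[0.53773879 0.12827918 0.227614  ] axis yaw 86.74 open 0.252666852801694 [-0.1 -0.2 -2. ] [-0.21 -0.    0.  ]
0.2265 [0.5506 0.3544 0.245 ] [406.9 139.5] [704. 360.]
0.1265 [0.5449 0.2546 0.245 ] [367.7 142.9] [469. 380.]
0.0165 [0.5387 0.1448 0.2451] [324.1 146.6] [207. 402.]
```

View pics/lift.png

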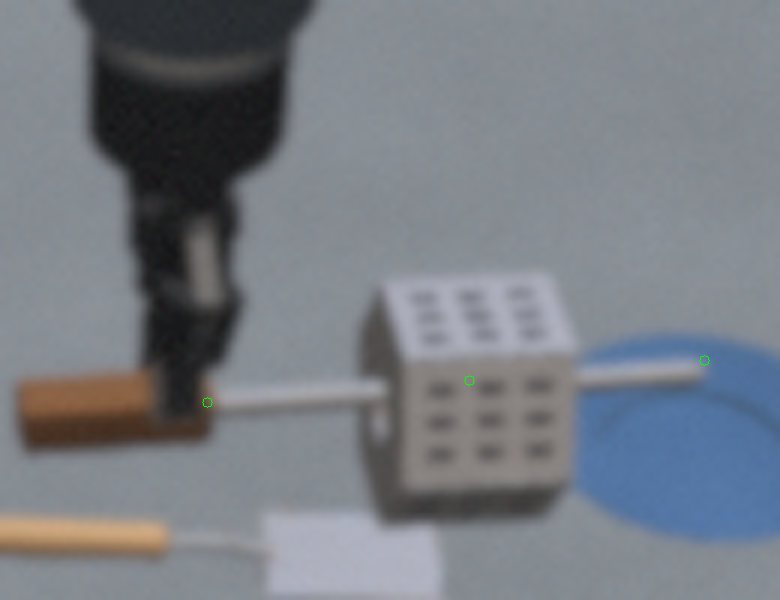

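The drum hangs level on the spit. The tip is at (702,372) against (704,360) predicted, which is about 1° of droop and acceptable. I'll carry it back over the grill with gentle ramps so the drum doesn't slide.

>>> {"name": "move_arm", "arguments": {
  "rows": [
    [[0,0,0],[0,0,-0.6]],
    [[0,0,0],[0,0,-1.1]],
    [[0,0,0],[0,0,-1.2]],
    [[0,0,0],[0,0,-1.2]],
    [[0,0,0],[0,0,-1.1]],
    [[0,0,0],[0,0,-0.6]],
    [[0.0006,-0.004,0],[0,0,0]],
    [[0.0012,-0.008,0],[0,0,0]],
    [[0.0018,-0.012,0],[0,0,0]],
    [[0.0024,-0.016,0],[0,0,0]],
    [[0.003,-0.02,0],[0,0,0]],
    [[0.0036,-0.024,0],[0,0,0]],
    [[0.0042,-0.028,0],[0,0,0]],
    [[0.0042,-0.028,0],[0,0,0]],
    [[0.0042,-0.028,0],[0,0,0]],
    [[0.0042,-0.028,0],[0,0,0]],
    [[0.0042,-0.028,0],[0,0,0]],
    [[0.0042,-0.028,0],[0,0,0]],
    [[0.0042,-0.028,0],[0,0,0]],
    [[0.0042,-0.028,0],[0,0,0]]
  ]
}}

```text
time: 17.12
position: [0.5048, -0.1833, 0.2285]
eef_rot: [-0.069, 3.14, -0.0]
ft_force: [0.0, 0.2, -0.4]
opening: 0.254
```

>>> {"name": "move_arm", "arguments": {
  "rows": [
    [[0.0042,-0.028,0],[0,0,0]],
    [[0.0042,-0.028,0],[0,0,0]],
    [[0.0036,-0.024,0],[0,0,0]],
    [[0.0033,-0.022,0],[0,0,0]],
    [[0.0027,-0.018,0],[0,0,0]],
    [[0.0021,-0.014,0],[0,0,0]],
    [[0.0015,-0.01,0],[0,0,0]],
    [[0.0008,-0.005,0],[0,0,0]],
    [[0.0004,-0.003,0],[0,0,0]],
    [[0,0,0],[0,0,0]],
    [[0,0,0],[0,0,0]]
  ]
}}

```text
time: 18.5
position: [0.4897, -0.3339, 0.2284]
eef_rot: [-0.07, 3.141, 0.0]
ft_force: [0.1, -0.5, -1.4]
opening: 0.257
```

```bash
python3 - <<'E'
from h import *
spitview("over",110,100,130,100,6)
rel([.4891,-.3346,.1225],np.radians(182.55),grasp=False)
E
```

```text
[ 0.48966285 -0.33390217  0.22835109] axis yaw 92.57 open 0.25662137375781296 [ 0.1 -0.5 -1.4] [-0.15 -0.02 -0.05]
0.2265 [ 0.4795 -0.1076  0.2459] [220.3 143.6] [664. 264.]
0.1265 [ 0.484  -0.2075  0.2459] [180.2 149.7] [424. 300.]
0.0165 [ 0.4889 -0.3174  0.2459] [135.  156.4] [152. 341.]
turn deg [0.   0.01 0.02] shift old axes mm [  0.6  -0.7 105.9] new axes [  0.6  -0.7 105.9]
```

View pics/over.png

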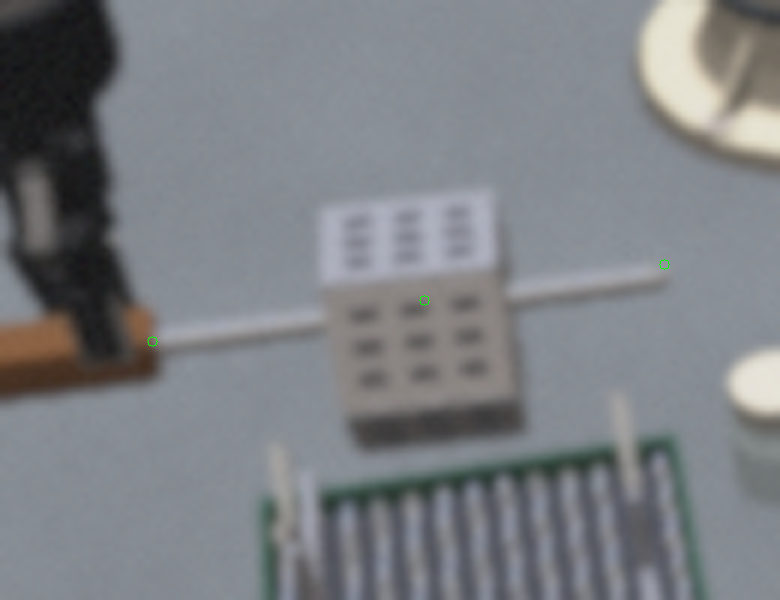

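The drum is centred over the gap between the supports, with the tip at (662,275) against (664,264) predicted. Lowering into the notches.

>>> {"name": "move_arm", "arguments": {
  "rows": [
    [[0.0006,-0.0007,0.004],[0,0,0]],
    [[0,0,0.008],[0,0,0]],
    [[0,0,0.012],[0,0,0]],
    [[0,0,0.016],[0,0,0]],
    [[0,0,0.016],[0,0,0]],
    [[0,0,0.016],[0,0,0]],
    [[0,0,0.012],[0,0,0]],
    [[0,0,0.008],[0,0,0]],
    [[0,0,0.004],[0,0,0]],
    [[0,0,0.003],[0,0,0]],
    [[0,0,0],[0,0,0]],
    [[0,0,0],[0,0,0]]
  ]
}}

```text
time: 20.05
position: [0.4892, -0.3351, 0.1297]
eef_rot: [-0.07, 3.14, -0.001]
ft_force: [0.4, 0.1, -2.0]
opening: 0.253
```

>>> {"name": "move_arm", "arguments": {
  "rows": [
    [[0,0,0.002],[0,0,0]],
    [[0,0,0.002],[0,0,0]],
    [[0,0,0.001],[0,0,0]],
    [[0,0,0.001],[0,0,0]],
    [[0,0,0],[0,0,0]],
    [[0,0,0],[0,0,0]]
  ]
}}

```text
time: 20.8
position: [0.4892, -0.335, 0.1235]
eef_rot: [-0.07, 3.14, -0.0]
ft_force: [0.6, -0.1, -0.9]
opening: 0.261
```

```bash
python3 - <<'E'
from h import *
s=get_state();print(s['moment'].round(3),s['ft_force'].round(2),s['position'])
E
```

```text
[-0.045 -0.029  0.035] [ 0.62 -0.1  -0.9 ] [ 0.48916129 -0.33501854  0.12349576]
```

>>> {"name": "move_arm", "arguments": {
  "rows": [
    [[0,0,0.001],[0,0,0]],
    [[0,0,0],[0,0,0]],
    [[0,0,0],[0,0,0]]
  ]
}}

```text
time: 21.18
position: [0.4894, -0.3352, 0.1227]
eef_rot: [-0.07, 3.14, -0.001]
ft_force: [0.8, -0.8, 2.3]
opening: 0.252
```

```bash
python3 - <<'E'
from h import *
s=get_state();print(s['moment'].round(3),s['ft_force'].round(2),s['position'])
spitview("seat",110,130,130,100,6)
E
```

```text
[-0.023 -0.364 -0.065] [ 0.75 -0.84  2.25] [ 0.48935583 -0.33516122  0.12270039]
[ 0.48935583 -0.33516122  0.12270039] axis yaw 92.54 open 0.25207369659805257 [ 0.8 -0.8  2.3] [-0.02 -0.36 -0.07]
0.2265 [ 0.4793 -0.1089  0.1401] [224.3 174.4] [688. 269.]
0.1265 [ 0.4837 -0.2088  0.1401] [186.7 180.4] [463. 305.]
0.0165 [ 0.4886 -0.3187  0.1402] [144.5 187.1] [209. 345.]
```

View pics/seat.png

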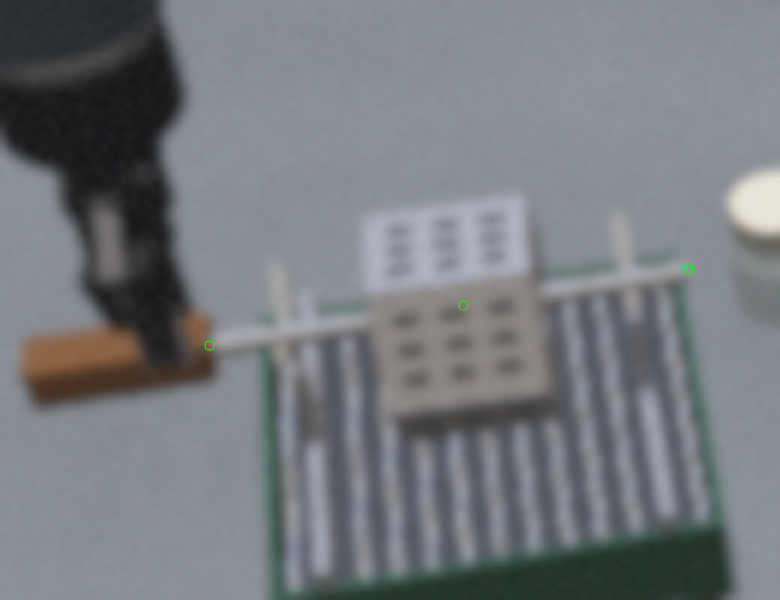

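The shaft sits in both notches, the tip is now on its level prediction, and the drum hangs between the supports. The force has turned upward (+2.3 N), so the spit is supported. Releasing and rising straight up.

>>> {"name": "move_arm", "arguments": {
  "grip": 0.07,
  "rows": [
    [[0,0,0],[0,0,0]],
    [[0,0,0],[0,0,0]],
    [[0,0,0],[0,0,0]],
    [[0,0,0],[0,0,0]],
    [[0,0,0],[0,0,0]],
    [[0,0,0],[0,0,0]],
    [[0,0,0],[0,0,0]],
    [[0,0,-0.005],[0,0,0]],
    [[0,0,-0.012],[0,0,0]],
    [[0,0,-0.02],[0,0,0]],
    [[0,0,-0.03],[0,0,0]],
    [[0,0,-0.03],[0,0,0]],
    [[0,0,-0.02],[0,0,0]],
    [[0,-0.02,-0.01],[0,0,0]],
    [[0,0,0],[0,0,0]],
    [[0,0,0],[0,0,0]]
  ]
}}

```text
time: 23.22
position: [0.4897, -0.3546, 0.2492]
eef_rot: [0.069, -3.141, -0.001]
ft_force: [0.1, 0.3, -0.6]
opening: 0.82
```

```bash
python3 - <<'E'
from h import *
s=get_state();print(s['position'],s['ft_force'].round(2),s['opening'])
a=cv2.cvtColor(cv2.imread("pics/seat.png"),cv2.COLOR_BGR2RGB)
sc=camera("scene");b=cv2.resize(sc[130:230,110:240],None,fx=6,fy=6,interpolation=cv2.INTER_CUBIC);save("final",b)
# compare drum/shaft/grill region between before release and after, by phase correlation on patches
ga,gb=[cv2.cvtColor(x,cv2.COLOR_RGB2GRAY).astype(np.float32) for x in(a,b)]
for n,(x0,y0,x1,y1) in dict(drum=(350,180,570,440),tip=(570,200,720,330),grill=(270,430,740,600),root=(215,290,350,400),handle=(10,300,140,420)).items():
    print(n,cv2.phaseCorrelate(ga[y0:y1,x0:x1],gb[y0:y1,x0:x1],cv2.createHanningWindow((x1-x0,y1-y0),cv2.CV_32F)))
# bystanders: change outside grill/drum/robot between start and now
o=cv2.cvtColor(cv2.imread("pics/scene0.png"),cv2.COLOR_BGR2RGB)
d=cv2.GaussianBlur(cv2.absdiff(o,sc).max(2),(5,5),0);n,l,st,c=cv2.connectedComponentsWithStats((d>30).astype(np.uint8))
print([(st[i][:4].tolist(),int(st[i][4])) for i in range(1,n) if st[i][4]>15])
E
```

```text
[ 0.48974505 -0.35460437  0.24924459] [ 0.07  0.34 -0.65] 0.820127881956339
drum ((0.627724445539755, -0.027895230559181527), 0.25672961049021026)
tip ((0.027664721412705262, 0.5767645574603932), 0.41639170036786866)
grill ((0.09567020237793145, -0.009517766513766901), 0.33671480690991434)
root ((0.5624309854513427, -0.16667479547425046), 0.5417386531241146)
handle ((-5.242886034088002, 0.008037731414034965), 0.22859571633515535)
[([34, 0, 59, 19], 586), ([102, 0, 64, 30], 1210), ([157, 0, 28, 34], 484), ([225, 0, 21, 48], 555), ([394, 0, 55, 66], 2049), ([96, 3, 8, 15], 62), ([276, 3, 11, 4], 36), ([279, 9, 13, 17], 181), ([246, 14, 4, 16], 50), ([272, 16, 5, 11], 45), ([44, 20, 55, 10], 287), ([103, 24, 14, 8], 69), ([46, 26, 75, 134], 4666), ([140, 28, 14, 4], 49), ([255, 36, 43, 62], 1994), ([246, 40, 9, 6], 46), ([212, 52, 16, 38], 430), ([229, 66, 30, 36], 826), ([178, 164, 19, 15], 128), ([172, 167, 3, 11], 23), ([195, 182, 5, 13], 38), ([175, 184, 28, 19], 163), ([344, 185, 30, 33], 549), ([191, 187, 3, 9], 17)]
```

The viewer's picture limit is reached, so I'll do one numeric settling check and then hand in.

>>> {"name": "move_arm", "arguments": {
  "rows": [
    [[0,0,-0.03],[0,0,0]],
    [[0,0,-0.03],[0,0,0]],
    [[0,0,0],[0,0,0]],
    [[0,0,0],[0,0,0]],
    [[0,0,0],[0,0,0]],
    [[0,0,0],[0,0,0]],
    [[0,0,0],[0,0,0]],
    [[0,0,0],[0,0,0]]
  ]
}}

```text
time: 24.28
position: [0.4898, -0.3549, 0.3092]
eef_rot: [0.07, -3.141, -0.0]
ft_force: [0.3, -0.6, 0.1]
opening: 0.817
```

```bash
python3 - <<'E'
from h import *
f=cv2.cvtColor(cv2.imread("pics/final.png"),cv2.COLOR_BGR2GRAY).astype(np.float32)
sc=camera("scene");b=cv2.cvtColor(cv2.resize(sc[130:230,110:240],None,fx=6,fy=6,interpolation=cv2.INTER_CUBIC),cv2.COLOR_RGB2GRAY).astype(np.float32)
o=cv2.imread("pics/scene0.png")[130:230,110:240];o=cv2.cvtColor(cv2.resize(o,None,fx=6,fy=6,interpolation=cv2.INTER_CUBIC),cv2.COLOR_BGR2GRAY).astype(np.float32)
for n,(x0,y0,x1,y1) in dict(drum=(350,180,570,440),tip=(570,200,720,330),root=(215,290,350,400),handle=(10,320,200,420)).items():
    w=cv2.createHanningWindow((x1-x0,y1-y0),cv2.CV_32F)
    print(n,"vs last",cv2.phaseCorrelate(f[y0:y1,x0:x1],b[y0:y1,x0:x1],w),"vs start",cv2.phaseCorrelate(o[y0:y1,x0:x1],b[y0:y1,x0:x1],w))
s=get_state();print(s['time'],s['position'],s['ft_force'].round(1))
E
```

```text
drum vs last ((0.5412814353639277, 0.17839644976737645), 0.3669456475654257) vs start ((0.06913875911689615, -0.9137552939293414), 0.010940888581452547)
tip vs last ((0.14598752010168425, 0.5756800947210934), 0.47728416273328994) vs start ((0.06602220920859736, 0.5021049903030814), 0.47828006659613714)
root vs last ((0.45045270938368276, -0.005174354108902435), 0.5693493881932011) vs start ((0.48997121465981763, -0.06543223225909856), 0.4890824254353841)
handle vs last ((-0.17101339396913318, -0.14470379557550928), 0.3644643447796504) vs start ((0.07711939308816795, -0.10688280030343122), 0.3790993857383728)
24.325 [ 0.48982871 -0.35495083  0.30926442] [ 1.   0.4 -0. ]
```

The spit is back within about 0.1 px of its starting image position, and nothing is moving.

```bash
python3 -c "
from cell import *
print(close_job())"
```

```text
the job is handed in; nothing more can be done
None
```

The drum is on the spit, and the spit is back in both grill notches with its handle on the robot's right, as before. I lifted the spit by its handle, pushed it right through the drum and carried the drum back on the spit alone. I then lowered it into the notches, let go and moved the gripper clear. I handed in at about 24 s of the 72 s allowed.

**Last checks:**
- **Seating:** the final scene image puts the spit's tip, root and handle within about 0.1 camera px of where they started. The drum hung between the supports in the last picture I viewed, taken just before release, and shifted by only about 0.2 px afterwards, within image noise.
- **Bystanders:** comparing the first and post-release scene images shows changes only at the arm, at the grill and where the drum had been.
- **Forces:** the end-of-move force readings stayed within a few newtons.

**Checks that failed or disagreed:**
- While carried, the spit drooped by about 1° in the grip. It levelled again when it met the notches.
- Right after release, one image comparison showed the handle shifted by about 5 px in the enlarged crop (under 1 camera px). The match was weak because the gripper had just left that area, and it did not recur in the next check.
- The viewer's 12-picture limit was reached, so I checked the state after release only by image comparison, not by eye.

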